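Turn over a pipette holder from end grip to middle grip in the V-block

ROBOT

A 7-joint arm with a two-finger parallel gripper is mounted at the origin on a cart in front of the work surface, level with it; the furniture and walls round the work are solid. World frame = base frame: x ahead of the robot, y to its left, z up, the work surface at z = 0. Lengths are in m, angles in rad, forces in N, time in s.
With the tool pointing down it reaches from about 0.4 to 0.875 m from the base axis. Payload 19.3 kg.
Tool frame: the origin (TCP) lies midway between the tips of the shut fingers; the grasp point (between the pads) lies 19 mm behind it; x points along the fingers, y is the direction in which the jaws open and shut, and the axes are right-handed (so a half turn about x gives the same grasp; the last joint's range is limited). The gripper opens to 85 mm and grips with 20 to 120 N. Pads are 22 mm wide; open, the fingers measure 114 mm over their backs; the gripper's body (76 mm by 85 mm) begins 54 mm behind the grasp point. The pads swing forward as they close: fully open they stand 13 mm farther back than shut.
Start: joints at [1.115, 0.521, -0.036, 1.599, 0.021, 1.021, -0.113], TCP at [0.235, -0.579, 0.231] pointing down, gripper open.
Joint ranges: [-2.91, 2.91], [-0.3, 2.13], [-1.5, 1.42], [0.17, 2.43], [-1.26, 4.41], [0.16, 1.93], [-2.52, 2.52]. Speed limits (rad/s): [1.89, 1.89, 2.39, 2.39, 3.01, 3.01, 3.01].

INTERFACE

Orientations are given as [roll, pitch, yaw] about the fixed x, y, z axes, in that order (R = Rz(yaw) Ry(pitch) Rx(roll)).
In Python, from workcell import bot gives the robot as it stands. The module is installed in compiled form; this text tells all that it offers.
- The arm moves only by the tool servo_tool, never from a script. Its argument "targets" is a list of rows, each an object of numbers: "x", "y", "z": the shift along the tool's x, y, z as a fraction of full scale; "wx", "wy", "wz": the turn, a rotation vector about the tool's x, y, z as a fraction of full scale. A call has 1 to 12 rows; each row is the pose to reach, as a shift and turn from the pose measured when the call began, along the tool's axes at that moment, turning the shorter way round; what a row does not reach only later rows make up. Full scale, the value 1, is 40 cm for a shift and 360 degrees for a turn. A row lasts 1/8 s, in which the tool goes at most 62.5 mm and 10.7 degrees, less where a joint would pass 70% of its speed; a pose out of reach is approached as far as the arm can. A call with a number of a shift or a turn outside -1 to 1 is refused whole. A call with a gripper value outside its range is refused whole. "grip" is the gripper command: -1 is shut, 1 is fully open, values between are in proportion, set as the call begins (left out, the last holds). The fingers move at their own pace and stop on an object; "squeeze" is the grip in N (left out, the last holds). Time passes only in rows, so rows that repeat a pose let the fingers close. It gives the time, the measured TCP pose, the force and the opening at its end, in the units of the state.
- bot.observe(): the state, without advancing time (a new reading comes with each control period).
- bot.grab_frame(name): name is "scene" or "top"; returns (picture, depth): 420x560x3 uint8, red, green, blue; 420x560 float32, m along the optical axis (not along the pixel's ray), 0 where there is no reading.
- bot.get_calibration(name): a dict with "intrinsics" (3x3 intrinsics, pixels), "k1" (the pictures are not rectified: a ray, as slopes to the right and down, at radius r is drawn at 1 + k1 r^2 times it, then the intrinsics apply), "R" (3x3) and "t" (3): a world point X has camera coordinates R X + t. Camera axes: x right, y down, z forward; pixel columns grow to the right and rows downward; lengths in m; the calibration is good to about 2 mm. A picture is of the moment at which its call begins. get_calibration takes no time and is no camera call.
- bot.job_done(): hands the job in, once; it reports no verdict.
Trained networks look in the newest picture that a camera, given by its name, has taken for a name from the list of things; names that differ only in an ending like _2 or _b are one class to them, and where a whole thing is asked for, a point or a joint stands for the part that bears it (a point fixed in the world has none). Each returns a list of dicts, best first, with "confidence" (0 to 1); they miss things now and then, are a little off and sometimes report something else, mostly with a low value. They report only what shows in the picture. A call takes as long as a camera call.
- bot.trace(camera, target): "mask" (420x560 bool, what is visible of it) and "pixel" ([column, row] in pixels, amid what is visible of it).
The state is a dict: "clock": time; "qpos": joint angles; "qd": joint speeds; "joint_efforts": joint torques, N m; "position": TCP position; "tool_rot": TCP orientation; "force": force on the tool from outside, world axes, zero at the start; "moment": the same for the moment, N m; "grip_width": finger opening in m.
Only numpy, scipy, OpenCV 4.12 (cv2) and the standard library are available. Lean on these libraries where they do the work, as an engineer would, in place of code of your own. Each camera call takes 0.05 s, during which the arm holds its last target. There are 200 camera calls.

TASK

Lift the steel pipette-holder rod out of the grey storage trough by its free white-capped end, lay it centred along the groove of the steel V-block pair and let go of it there. Then take it by its middle, between the two V-blocks, and lay it centred in the two saddles of the white bench rest, either way round. Lower the rod into place each time; do not drop it.

Things in the scene. Friction and masses are not known exactly. Their poses are not given: they have to be found in the camera images.
- holder_rod: Straight round steel rod, 220 mm long, 14 mm thick, 0.08 kg; white cap of the same thickness on the last 20 mm at -x, taper to 5 mm over the last 30 mm at +x. Origin on its axis at mid-length; x along it from cap to taper; it may roll about x. It starts level in the trough, axis 48 mm above the worktop, with the 65 mm at the cap end sticking out free: grip about 20 mm from that end.
- trough: Fixed grey plastic trough, 48 mm wide, 62 mm high, with an open-topped slot 20 mm wide along x, slot floor at 41 mm height. Origin on the worktop; z up. It reaches from x = -45 mm (open end, where the rod sticks out) to x = +121 mm (closed end); its foot, 64 mm wide and 6 mm thick, reaches 8 mm farther at each end. Keep clear of the computer tower (y below -0.38, x above 0.38 m, 0.42 m high).
- v_seat (a point): Seat of the fixed steel V-block pair: point on the axis of the rod lying in the groove, midway between the blocks, 48 mm above the worktop. x along the groove (level), z up. The blocks stand 32 to 56 mm from it on either side along x (free gap of 64 mm for fingers), 62 mm wide, 58 mm high; groove 90 degrees, 40 mm wide at the top. Base 120 x 74 x 12 mm.
- rest_seat (a point): Seat of the fixed white plastic rest: point on the axis of the rod lying in its saddles, midway between them, 48 mm above the worktop. x along the rest (level), z up. The saddles stand 52 to 96 mm from it on either side along x (free gap of 104 mm for fingers), 60 mm wide, 66 mm high; groove 90 degrees, 36 mm wide, upright walls above 56 mm height. Foot 214 x 80 x 10 mm.

How it is judged:
By the outcome, as a careful person would: the job done as asked, in the order asked, and still so for the second after the job is handed in, with the robot touching nothing.
It also fails if it takes over 56 s, if anything falls off the work surface, if the arm or the gripper's body presses on something with over 40 N, if the wrist force passes 120 N, or if a joint passes its speed limit or range.

## Working session

There is one attempt and no reset: what is moved stays moved. The work goes in short steps, Python scripts to look and compute and a tool call to move; the robot and the scene stay as the last step left them, time stands still between calls to the robot, and variables do not carry over. Pictures are saved under pics/ and viewed, on a budget of 10 in all, crops included, one or two more only if the job needs it, and the job is handed in when it is done.

Besides the shell and the picture viewer there is one more tool, called after "Emit:" by a JSON object that holds its "api" and its "payload", one argument or row to a line. servo_tool: Moves the arm, as the interface text tells. Shift numbers are shares of 40 cm and turn numbers shares of 360 degrees, none past 1 either way. Its arguments: {"type":"object","properties":{"targets":{"type":"array"},"grip":{"type":"number"},"squeeze":{"type":"number"}},"required":["targets"]}

```bash
mkdir -p pics; cat > h.py <<'E'
import numpy as np, cv2
from workcell import bot
from scipy.spatial.transform import Rotation as Ro
def cloud(cam, depth):
    c=bot.get_calibration(cam); K=np.array(c["intrinsics"]); R=np.array(c["R"]); t=np.array(c["t"])
    v,u=np.mgrid[0:420,0:560]
    d=np.stack([(u-K[0,2])/K[0,0],(v-K[1,2])/K[1,1]],-1); s=d.copy()
    for _ in range(10): s=d/(1+c["k1"]*(s**2).sum(-1,keepdims=True))
    P=np.concatenate([s,np.ones((420,560,1))],-1)*depth[...,None]
    return (P-t)@R
def toolR(s): 
    return np.array(s["tool_rot"])
E
python3 - <<'E'
from h import *
s=bot.observe(); print(s)
im=[]
for cam in ("scene","top"):
    p,d=bot.grab_frame(cam); np.savez(f"{cam}0.npz",p=p,d=d); im.append(p)
    c=bot.get_calibration(cam); print(cam, -np.array(c["R"]).T@c["t"], np.array(c["intrinsics"])[0,0])
    X=cloud(cam,d)
    for n in ("holder_rod","trough","v_seat","rest_seat"):
        for r in bot.trace(cam,n)[:2]:
            m=r["mask"]&(d>0); q=X[m]
            np.save(f"m_{cam}_{n}.npy",m) if r["confidence"]>.5 else 0
            print(cam,n,round(r["confidence"],2),np.round(r["pixel"]),m.sum(),np.round(np.median(q,0),3) if len(q) else "", np.round(np.percentile(q,[3,97],axis=0),3).tolist() if len(q) else "")
    cv2.imwrite(f"pics/{cam}0.png",p[...,::-1])
E
```

```text
{'clock': 0.0, 'qpos': array([ 1.11478049,  0.52200829, -0.03631936,  1.59998264,  0.02122008,
        1.02112681, -0.11283033]), 'qd': array([ 3.39737680e-04, -1.64625663e-04, -6.11320460e-04,  6.92029575e-04,
        1.87686288e-03,  7.58106059e-04,  5.55822284e-05]), 'joint_efforts': array([-5.34341143e-04, -9.27112627e+01,  1.97994724e+00, -3.69930375e+01,
        1.78729172e-02,  8.08136043e-03,  1.48633677e-05]), 'position': array([ 0.23502726, -0.57876538,  0.23073849]), 'tool_rot': array([-1.48020974,  1.56965674,  2.04716152]), 'force': array([-0.26645898,  0.11401862,  0.05435348]), 'moment': array([-0.08056629,  0.00668989, -0.0125105 ]), 'grip_width': 0.08529182826323468}
scene [0.22601641 0.59179963 0.60151664] 384.84758649877426
scene trough 0.63 [221. 278.] 3341 [0.568 0.228 0.047] [[0.493, 0.185, 0.004], [0.654, 0.247, 0.063]]
scene v_seat 0.62 [317. 181.] 1212 [ 0.555 -0.173  0.023] [[0.495, -0.22, 0.005], [0.608, -0.149, 0.058]]
scene rest_seat 0.95 [286. 226.] 2877 [0.546 0.021 0.014] [[0.455, -0.029, 0.006], [0.639, 0.054, 0.066]]
top [0.4894308  0.02750466 0.90597736] 442.8245205749988
top holder_rod 0.96 [174. 221.] 721 [0.526 0.202 0.053] [[0.438, 0.187, 0.049], [0.631, 0.22, 0.057]]
top trough 0.83 [174. 194.] 2431 [0.579 0.199 0.059] [[0.496, 0.175, 0.004], [0.657, 0.237, 0.064]]
top rest_seat 0.71 [278. 206.] 4166 [0.553 0.007 0.011] [[0.455, -0.037, 0.007], [0.646, 0.052, 0.067]]
```

View pics/top0.png

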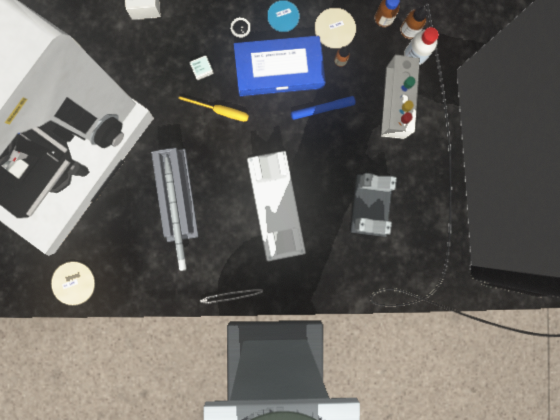

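View pics/scene0.png

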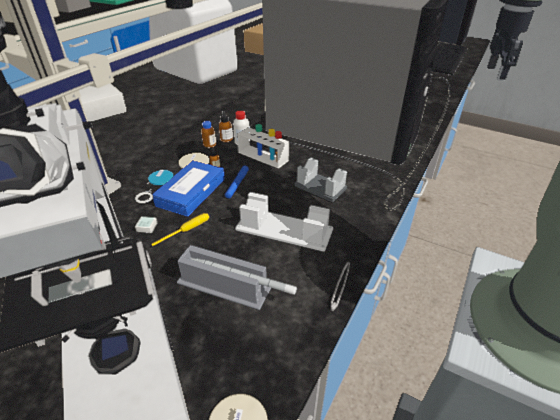

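Top view: rod and trough at (174,194) with the white cap at (182,268), rest at (276,206), V-blocks at (374,205). In the scene view the V-blocks are at (322,180), the rest at (287,222) and the cap at (292,289). Next I fit the poses.

```bash
python3 - <<'E'
from h import *
z=np.load("top0.npz"); X=cloud("top",z["d"]); zs=np.load("scene0.npz"); Xs=cloud("scene",zs["d"])
def rect(P):
    r=cv2.minAreaRect((P[:,:2]*1000).astype(np.float32)); return np.round(r[0],1),np.round(r[1],1),round(r[2],2)
tab=X[(abs(X[...,2])<.02)&(z["d"]>0)]; print("table z",np.median(tab[:,2]), "scene", np.median(Xs[(abs(Xs[...,2])<.02)&(zs["d"]>0)][:,2]))
def reg(X,x0,x1,y0,y1,z0,z1): return X[(X[...,0]>x0)&(X[...,0]<x1)&(X[...,1]>y0)&(X[...,1]<y1)&(X[...,2]>z0)&(X[...,2]<z1)]
for nm,XX in (("top",X),("scene",Xs)):
  for n,b in (("v",(.47,.64,-.26,-.1)),("rest",(.42,.69,-.07,.09)),("trough",(.46,.70,.14,.26))):
    for zz in ((.008,.016),(.05,.075)):
        P=reg(XX,*b,*zz)
        # robust: drop isolated points via small grid
        if len(P)<20: continue
        print(nm,n,zz,len(P),*rect(P),np.round(P.mean(0),4),"medz",np.round(np.median(P[:,2]),4))
m=np.load("m_top_holder_rod.npy"); P=X[m&(z["d"]>0)]; P=P[(P[:,2]>.046)&(P[:,2]<.062)]
l=cv2.fitLine((P[:,:2]).astype(np.float32),cv2.DIST_HUBER,0,.01,.01).ravel(); d=l[:2]*np.sign(l[0]); t=(P[:,:2]-l[2:])@d
print("rod dir",d,np.degrees(np.arctan2(d[1],d[0])),"ends",l[2:]+d*t.min(),l[2:]+d*t.max(),np.ptp(t),rect(P))
s=bot.observe(); print(Ro.from_euler("xyz",s["tool_rot"]).as_matrix().round(3))
E
```

```text
table z 0.0003473217637359979 scene 0.0004069662930468169
top v (0.008, 0.016) 1216 [ 552.  -188.1] [ 73.3 118.8] 81.74 [ 0.5515 -0.185   0.0121] medz 0.0121
top v (0.05, 0.075) 490 [ 552.9 -187.5] [ 64. 112.] 82.17 [ 0.5546 -0.1881  0.0565] medz 0.0572
top rest (0.008, 0.016) 2296 [553.5   6.9] [213.5  79.8] 10.49 [0.5492 0.0075 0.0103] medz 0.0102
top rest (0.05, 0.075) 885 [553.4   7.1] [192.1  60. ] 10.36 [0.5533 0.0066 0.0617] medz 0.0649
top trough (0.008, 0.016) 95 [571.5 185.2] [ 53.9 181.1] 81.49 [0.5743 0.1865 0.0108] medz 0.0097
top trough (0.05, 0.075) 2088 [560.1 208.5] [202.3  49.3] 8.43 [0.57   0.2091 0.0588] medz 0.0605
scene v (0.008, 0.016) 440 [ 553.5 -187. ] [ 79.8 121.3] 83.27 [ 0.5526 -0.1774  0.0119] medz 0.0119
scene v (0.05, 0.075) 225 [ 553.6 -187.2] [ 63.3 114.8] 83.16 [ 0.5498 -0.1873  0.0555] medz 0.0561
scene rest (0.008, 0.016) 1281 [553.1   8.1] [212.5  80.7] 10.62 [0.5471 0.015  0.0102] medz 0.0101
scene rest (0.05, 0.075) 758 [553.7   8.3] [192.4  62.8] 10.68 [0.5489 0.0094 0.0601] medz 0.0612
scene trough (0.008, 0.016) 220 [571.  233.4] [174.   39.9] 22.32 [0.5638 0.2304 0.0122] medz 0.0122
scene trough (0.05, 0.075) 1912 [559.8 208.5] [203.   51.1] 8.91 [0.568  0.2123 0.0582] medz 0.06
rod dir [0.98850477 0.15118964] 8.695873 ends [0.43084223 0.18765178] [0.64258485 0.22003735] 0.21420495598470568 (array([536.6, 204.6]), array([214.2,  14.3]), 8.54)
[[-0.     0.376 -0.927]
 [ 0.    -0.927 -0.376]
 [-1.    -0.    -0.   ]]
```

```bash
cat >> h.py <<'E'
def Rd(a):
    a=np.radians(a); c,s=np.cos(a),np.sin(a); return np.array([[0,c,s],[0,s,-c],[-1,0,0]])
def plan(tg,R_tilt=None):
    """rows for TCP targets (x,y,z, world angle of tool y in deg), tool down"""
    s=bot.observe(); R=Ro.from_euler("xyz",s["tool_rot"]).as_matrix(); p=s["position"]
    print("pos",np.round(p,4),"yaw y",np.degrees(np.arctan2(R[1,1],R[0,1])).round(2),"w",round(s["grip_width"],4),"t",s["clock"])
    for x,y,z,a in tg:
        d=R.T@(np.array([x,y,z])-p)/.4; w=Ro.from_matrix(R.T@Rd(a)).as_rotvec()/(2*np.pi)
        print(dict(zip(("x","y","z","wx","wy","wz"),np.round([*d,*w],4).tolist())))
E
python3 - <<'E'
from h import *
plan([(.33,-.28,.23,-70),(.42,-.05,.2,-76),(.45,.1906,.15,-81.3),(.45,.1906,.075,-81.3)])
E
```

```text
pos [ 0.2352 -0.579   0.2313] yaw y -67.9 w 0.0855 t 0.5
{'x': 0.0032, 'y': -0.6034, 'z': -0.5009, 'wx': 0.0058, 'wy': -0.0, 'wz': 0.0}
{'x': 0.0783, 'y': -1.0515, 'z': -0.9257, 'wx': 0.0225, 'wy': -0.0, 'wz': 0.0}
{'x': 0.2033, 'y': -1.5806, 'z': -1.2215, 'wx': 0.0372, 'wy': -0.0, 'wz': 0.0}
{'x': 0.3908, 'y': -1.5805, 'z': -1.2215, 'wx': 0.0372, 'wy': -0.0, 'wz': 0.0}
```

Emit:
{"api": "servo_tool", "payload": {
  "targets": [
    {"y": -0.12,"z": -0.1},
    {"y": -0.24,"z": -0.2},
    {"y": -0.36,"z": -0.3},
    {"y": -0.48,"z": -0.4},
    {"y": -0.6,"z": -0.5},
    {"x": 0.02,"y": -0.7,"z": -0.6,"wx": 0.01},
    {"x": 0.04,"y": -0.8,"z": -0.7,"wx": 0.01},
    {"x": 0.06,"y": -0.9,"z": -0.8,"wx": 0.02},
    {"x": 0.08,"y": -1.0,"z": -0.9,"wx": 0.02},
    {"x": 0.08,"y": -1.0,"z": -0.9,"wx": 0.02}
  ],
  "grip": 0.3,
  "squeeze": 100
}}

```text
$.targets[0]: bad value
```

```bash
python3 - <<'E'
from h import *
plan([(.45,.1906,.15,-81.3),(.45,.1906,.08,-81.3),(.45,.1906,.029,-81.3)])
E
```

```text
pos [ 0.2352 -0.579   0.2313] yaw y -67.9 w 0.0855 t 0.5
{'x': 0.2033, 'y': -1.5806, 'z': -1.2215, 'wx': 0.0372, 'wy': -0.0, 'wz': 0.0}
{'x': 0.3783, 'y': -1.5805, 'z': -1.2215, 'wx': 0.0372, 'wy': -0.0, 'wz': 0.0}
{'x': 0.5058, 'y': -1.5805, 'z': -1.2215, 'wx': 0.0372, 'wy': -0.0, 'wz': 0.0}
```

All six keys are needed in each row.

Emit:
{"api": "servo_tool", "payload": {
  "targets": [
    {"x": 0,"y": -0.12,"z": -0.1,"wx": 0,"wy": 0,"wz": 0},
    {"x": 0,"y": -0.24,"z": -0.2,"wx": 0,"wy": 0,"wz": 0},
    {"x": 0,"y": -0.36,"z": -0.3,"wx": 0,"wy": 0,"wz": 0},
    {"x": 0,"y": -0.48,"z": -0.4,"wx": 0,"wy": 0,"wz": 0},
    {"x": 0,"y": -0.6,"z": -0.5,"wx": 0,"wy": 0,"wz": 0},
    {"x": 0.02,"y": -0.7,"z": -0.6,"wx": 0.01,"wy": 0,"wz": 0},
    {"x": 0.04,"y": -0.8,"z": -0.7,"wx": 0.01,"wy": 0,"wz": 0},
    {"x": 0.06,"y": -0.9,"z": -0.8,"wx": 0.02,"wy": 0,"wz": 0},
    {"x": 0.08,"y": -1,"z": -0.9,"wx": 0.02,"wy": 0,"wz": 0},
    {"x": 0.08,"y": -1,"z": -0.9,"wx": 0.02,"wy": 0,"wz": 0}
  ],
  "grip": 0.3,
  "squeeze": 100
}}

```text
clock: 1.75
position: [0.4193, -0.0693, 0.199]
tool_rot: [-1.999, 1.57, 1.409]
force: [0.6, -1.3, -1.0]
grip_width: 0.0553
```

```bash
python3 - <<'E'
from h import *
plan([(.45,.1906,.15,-81.3),(.45,.1906,.08,-81.3),(.45,.1906,.029,-81.3)])
E
```

```text
pos [ 0.4193 -0.0693  0.199 ] yaw y -74.75 w 0.0553 t 1.75
{'x': 0.1233, 'y': -0.6066, 'z': -0.245, 'wx': 0.0182, 'wy': -0.0001, 'wz': 0.0002}
{'x': 0.2983, 'y': -0.6064, 'z': -0.2449, 'wx': 0.0182, 'wy': -0.0001, 'wz': 0.0002}
{'x': 0.4258, 'y': -0.6062, 'z': -0.2448, 'wx': 0.0182, 'wy': -0.0001, 'wz': 0.0002}
```

Emit:
{"api": "servo_tool", "payload": {
  "targets": [
    {"x": 0.02,"y": -0.12,"z": -0.05,"wx": 0.004,"wy": 0,"wz": 0},
    {"x": 0.05,"y": -0.24,"z": -0.1,"wx": 0.008,"wy": 0,"wz": 0},
    {"x": 0.07,"y": -0.36,"z": -0.15,"wx": 0.012,"wy": 0,"wz": 0},
    {"x": 0.1,"y": -0.48,"z": -0.2,"wx": 0.018,"wy": 0,"wz": 0},
    {"x": 0.12,"y": -0.607,"z": -0.245,"wx": 0.018,"wy": 0,"wz": 0},
    {"x": 0.14,"y": -0.607,"z": -0.245,"wx": 0.018,"wy": 0,"wz": 0},
    {"x": 0.14,"y": -0.607,"z": -0.245,"wx": 0.018,"wy": 0,"wz": 0}
  ]
}}

```text
clock: 2.62
position: [0.4498, 0.1897, 0.1429]
tool_rot: [-0.304, 1.57, 2.991]
force: [0.2, -0.4, 0.7]
grip_width: 0.0557
```

```bash
python3 - <<'E'
from h import *
p,d=bot.grab_frame("scene"); cv2.imwrite("pics/s1.png",cv2.resize(p[200:380,160:400],None,fx=3,fy=3)[...,::-1])
plan([(.45,.1906,.08,-81.3),(.45,.1906,.029,-81.3)])
E
```

```text
pos [0.4501 0.1893 0.1433] yaw y -81.31 w 0.0555 t 2.675
{'x': 0.1583, 'y': -0.0031, 'z': -0.0003, 'wx': -0.0, 'wy': 0.0, 'wz': 0.0}
{'x': 0.2858, 'y': -0.0031, 'z': -0.0004, 'wx': -0.0, 'wy': 0.0, 'wz': 0.0}
```

View pics/s1.png

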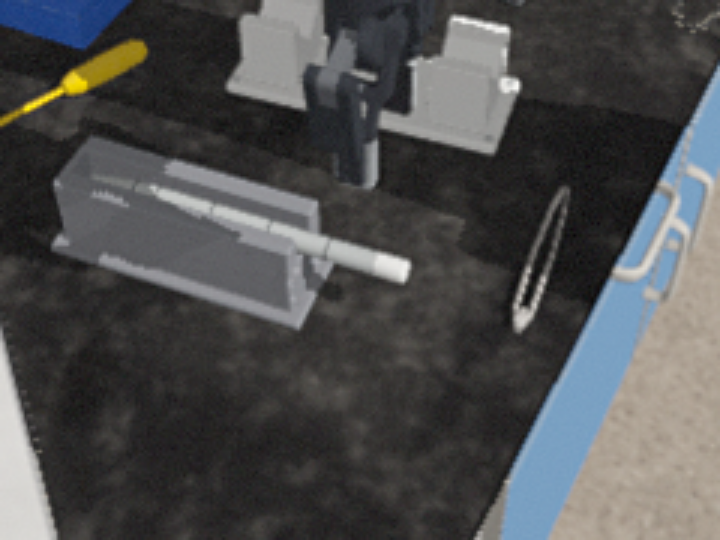

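The gripper (crop pixel 355,180) hangs above the cap end (395,268), and the rod is undisturbed. I lower it and grip.

Emit:
{"api": "servo_tool", "payload": {
  "targets": [
    {"x": 0.1,"y": -0.003,"z": 0,"wx": 0,"wy": 0,"wz": 0},
    {"x": 0.18,"y": -0.003,"z": 0,"wx": 0,"wy": 0,"wz": 0},
    {"x": 0.24,"y": -0.003,"z": 0,"wx": 0,"wy": 0,"wz": 0},
    {"x": 0.285,"y": -0.003,"z": 0,"wx": 0,"wy": 0,"wz": 0},
    {"x": 0.285,"y": -0.003,"z": 0,"wx": 0,"wy": 0,"wz": 0},
    {"x": 0.285,"y": -0.003,"z": 0,"wx": 0,"wy": 0,"wz": 0}
  ]
}}

```text
clock: 3.42
position: [0.4504, 0.19, 0.0302]
tool_rot: [-2.716, 1.57, 0.576]
force: [0.7, 0.3, -0.8]
grip_width: 0.0553
```

Emit:
{"api": "servo_tool", "payload": {
  "targets": [
    {"x": 0,"y": 0,"z": 0,"wx": 0,"wy": 0,"wz": 0},
    {"x": 0,"y": 0,"z": 0,"wx": 0,"wy": 0,"wz": 0},
    {"x": 0,"y": 0,"z": 0,"wx": 0,"wy": 0,"wz": 0},
    {"x": 0,"y": 0,"z": 0,"wx": 0,"wy": 0,"wz": 0},
    {"x": 0,"y": 0,"z": 0,"wx": 0,"wy": 0,"wz": 0},
    {"x": 0,"y": 0,"z": 0,"wx": 0,"wy": 0,"wz": 0},
    {"x": 0,"y": 0,"z": 0,"wx": 0,"wy": 0,"wz": 0},
    {"x": 0,"y": 0,"z": 0,"wx": 0,"wy": 0,"wz": 0}
  ],
  "grip": -1,
  "squeeze": 110
}}

```text
clock: 4.42
position: [0.4506, 0.19, 0.0303]
tool_rot: [-2.752, 1.57, 0.54]
force: [1.6, -1.3, 4.0]
grip_width: 0.0105
```

```bash
python3 - <<'E'
from h import *
s=bot.observe(); print(s["force"],s["moment"])
plan([(.45,.1906,.029,-81.3)])
E
```

```text
[ 1.59077208 -1.29349694  3.96896215] [-0.12830182 -0.59891265 -0.06673498]
pos [0.4506 0.19   0.0303] yaw y -81.38 w 0.0105 t 4.425
{'x': 0.0031, 'y': -0.0016, 'z': 0.0012, 'wx': -0.0002, 'wy': -0.0002, 'wz': 0.0001}
```

Emit:
{"api": "servo_tool", "payload": {
  "targets": [
    {"x": -0.03,"y": 0,"z": 0,"wx": 0,"wy": 0,"wz": 0},
    {"x": -0.08,"y": 0,"z": 0,"wx": 0,"wy": 0,"wz": 0},
    {"x": -0.14,"y": 0,"z": 0,"wx": 0,"wy": 0,"wz": 0},
    {"x": -0.2,"y": 0,"z": 0,"wx": 0,"wy": 0,"wz": 0},
    {"x": -0.25,"y": 0,"z": 0,"wx": 0,"wy": 0,"wz": 0},
    {"x": -0.25,"y": 0,"z": 0,"wx": 0,"wy": 0,"wz": 0},
    {"x": -0.25,"y": 0,"z": 0,"wx": 0,"wy": 0,"wz": 0}
  ]
}}

```text
clock: 5.3
position: [0.4501, 0.1898, 0.13]
tool_rot: [-2.656, 1.57, 0.637]
force: [0.6, -0.2, -0.9]
grip_width: 0.0107
```

```bash
cat >> h.py <<'E'
def rod(cam,tag,zmin,crop=None):
    p,d=bot.grab_frame(cam); X=cloud(cam,d); np.savez(f"{tag}.npz",p=p,d=d)
    cv2.imwrite(f"pics/{tag}.png",cv2.resize(p,None,fx=1.4,fy=1.4)[...,::-1])
    for r in bot.trace(cam,"holder_rod")[:2]:
        m=r["mask"]&(d>0); P=X[m]; P=P[P[:,2]>zmin]
        if len(P)<30: print("few",r["confidence"]); continue
        l=cv2.fitLine(P.astype(np.float32),cv2.DIST_HUBER,0,.01,.01).ravel(); dd=l[:3]*np.sign(l[0])
        for _ in range(3):
            e=np.linalg.norm(np.cross(P-l[3:],dd),axis=1); P=P[e<.012]
            l=cv2.fitLine(P.astype(np.float32),cv2.DIST_HUBER,0,.01,.01).ravel(); dd=l[:3]*np.sign(l[0])
        t=(P-l[3:])@dd
        print(cam,round(r["confidence"],2),r["pixel"],len(P),"az",np.degrees(np.arctan2(dd[1],dd[0])).round(2),"elev",np.degrees(np.arcsin(dd[2])).round(2),"ends",(l[3:]+dd*t.min()).round(4),(l[3:]+dd*t.max()).round(4),"len",np.ptp(t).round(4))
E
python3 - <<'E'
from h import *
s=bot.observe(); print(s["force"],s["moment"],s["grip_width"])
rod("scene","s2",.06); rod("top","t2",.06)
plan([(.45,.1906,.029,-81.3)])
E
```

```text
[ 0.5826072  -0.15777817 -0.94535444] [-0.03794824  0.01304074  0.05416661] 0.010663702932980149
scene 0.91 [230.4, 230.8] 665 az 8.85 elev -0.24 ends [0.4282 0.1893 0.1504] [0.6441 0.2229 0.1495] len 0.2185
top 0.87 [159.8, 197.2] 711 az 10.05 elev -0.54 ends [0.4826 0.1918 0.1521] [0.6401 0.2197 0.1506] len 0.1599
pos [0.4501 0.1899 0.1297] yaw y -81.37 w 0.0106 t 5.5
{'x': 0.2517, 'y': -0.0017, 'z': 0.0, 'wx': -0.0002, 'wy': 0.0, 'wz': 0.0}
```

View pics/s2.png

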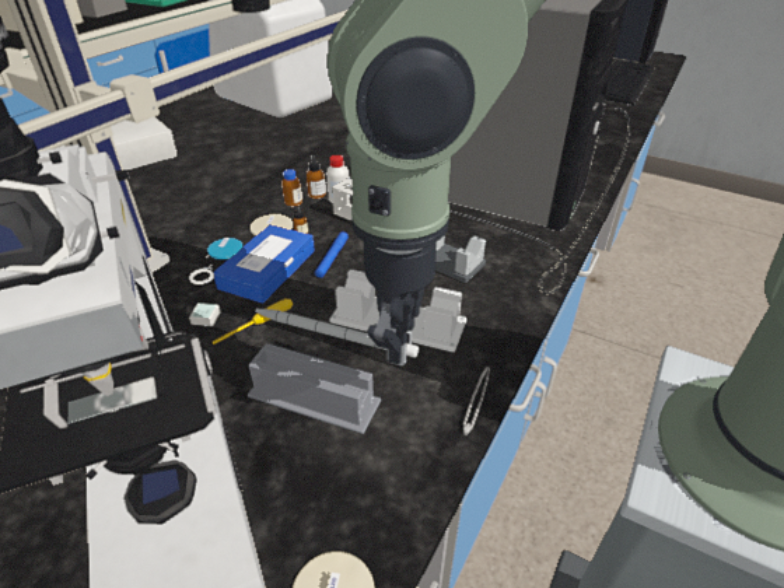

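The rod is held level at the cap, from (260,312) to (415,350) in the picture. Next I carry it over the V-blocks.

```bash
python3 - <<'E'
from h import *
plan([(.4643,-.1756,.13,-97.7),(.4643,-.1756,.031,-97.7)])
E
```

```text
pos [0.4501 0.1899 0.1297] yaw y -81.37 w 0.0106 t 5.5
{'x': -0.0009, 'y': 0.9087, 'z': 0.1022, 'wx': 0.0454, 'wy': 0.0, 'wz': 0.0}
{'x': 0.2466, 'y': 0.9088, 'z': 0.1022, 'wx': 0.0454, 'wy': 0.0, 'wz': 0.0}
```

Emit:
{"api": "servo_tool", "payload": {
  "targets": [
    {"x": 0,"y": 0.06,"z": 0,"wx": 0,"wy": 0,"wz": 0},
    {"x": 0,"y": 0.16,"z": 0.02,"wx": 0.005,"wy": 0,"wz": 0},
    {"x": 0,"y": 0.28,"z": 0.03,"wx": 0.01,"wy": 0,"wz": 0},
    {"x": 0,"y": 0.4,"z": 0.045,"wx": 0.018,"wy": 0,"wz": 0},
    {"x": 0,"y": 0.52,"z": 0.06,"wx": 0.025,"wy": 0,"wz": 0},
    {"x": 0,"y": 0.64,"z": 0.07,"wx": 0.032,"wy": 0,"wz": 0},
    {"x": 0,"y": 0.76,"z": 0.085,"wx": 0.04,"wy": 0,"wz": 0},
    {"x": 0,"y": 0.85,"z": 0.1,"wx": 0.045,"wy": 0,"wz": 0},
    {"x": 0,"y": 0.9,"z": 0.102,"wx": 0.0455,"wy": 0,"wz": 0},
    {"x": 0,"y": 0.909,"z": 0.102,"wx": 0.0455,"wy": 0,"wz": 0},
    {"x": 0,"y": 0.909,"z": 0.102,"wx": 0.0455,"wy": 0,"wz": 0},
    {"x": 0,"y": 0.909,"z": 0.102,"wx": 0.0455,"wy": 0,"wz": 0}
  ]
}}

```text
clock: 7.0
position: [0.4644, -0.1747, 0.1295]
tool_rot: [-0.793, 1.57, 2.215]
force: [0.1, -0.8, -0.6]
grip_width: 0.011
```

```bash
python3 - <<'E'
from h import *
rod("scene","s3",.06); rod("top","t3",.06)
plan([(.4643,-.1756,.13,-97.7),(.4643,-.1756,.031,-97.7)])
E
```

```text
scene 0.73 [326.6, 136.3] 355 az -7.4 elev -0.31 ends [ 0.4427 -0.1687  0.1495] [ 0.6508 -0.1957  0.1484] len 0.2098
top 0.82 [390.6, 187.7] 628 az -8.42 elev -1.05 ends [ 0.4875 -0.1747  0.1534] [ 0.6601 -0.2002  0.1502] len 0.1745
pos [ 0.4645 -0.1752  0.1297] yaw y -97.7 w 0.0104 t 7.2
{'x': -0.0008, 'y': 0.001, 'z': 0.0003, 'wx': -0.0, 'wy': 0.0, 'wz': 0.0}
{'x': 0.2467, 'y': 0.001, 'z': 0.0003, 'wx': -0.0, 'wy': 0.0, 'wz': 0.0}
```

View pics/t3.png

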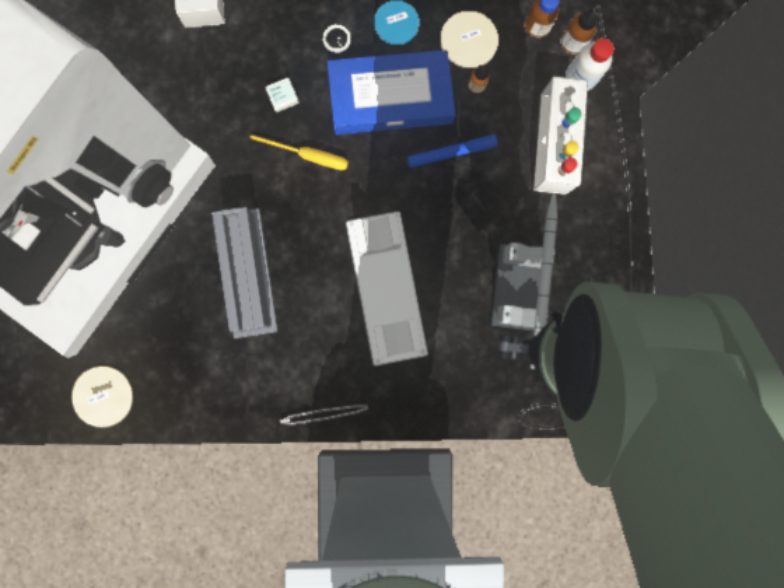

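The rod hangs over the V-block groove, with its tip at (553,195) apparently near the rack's lower end. I check that clearance before lowering.

```bash
python3 - <<'E'
from h import *
z=np.load("top0.npz"); X=cloud("top",z["d"])
for zr in ((.01,.03),(.03,.06),(.06,.12)):
    m=(X[...,0]>.63)&(X[...,0]<.9)&(X[...,1]>-.3)&(X[...,1]<-.15)&(X[...,2]>zr[0])&(X[...,2]<zr[1]); P=X[m]; P=P[P[:,0].argsort()][:6]; print(zr,P.round(3).tolist())
E
```

```text
(0.01, 0.03) [[0.694, -0.26, 0.024], [0.694, -0.261, 0.015], [0.694, -0.257, 0.014], [0.694, -0.259, 0.013], [0.694, -0.255, 0.013], [0.694, -0.263, 0.022]]
(0.03, 0.06) [[0.694, -0.258, 0.05], [0.694, -0.259, 0.059], [0.694, -0.257, 0.033], [0.694, -0.261, 0.033], [0.694, -0.261, 0.041], [0.694, -0.26, 0.032]]
(0.06, 0.12) [[0.693, -0.26, 0.061], [0.694, -0.261, 0.066], [0.694, -0.259, 0.064], [0.694, -0.263, 0.064], [0.695, -0.25, 0.063], [0.695, -0.256, 0.063]]
```

Emit:
{"api": "servo_tool", "payload": {
  "targets": [
    {"x": 0.04,"y": 0.001,"z": 0,"wx": 0,"wy": 0,"wz": 0},
    {"x": 0.08,"y": 0.001,"z": 0,"wx": 0,"wy": 0,"wz": 0},
    {"x": 0.11,"y": 0.001,"z": 0,"wx": 0,"wy": 0,"wz": 0},
    {"x": 0.11,"y": 0.001,"z": 0,"wx": 0,"wy": 0,"wz": 0}
  ]
}}

```text
clock: 7.7
position: [0.4638, -0.1753, 0.0844]
tool_rot: [-0.237, 1.569, 2.77]
force: [-0.2, 0.8, 0.4]
grip_width: 0.0109
```

Emit:
{"api": "servo_tool", "payload": {
  "targets": [
    {"x": 0.03,"y": 0,"z": 0,"wx": 0,"wy": 0,"wz": 0},
    {"x": 0.06,"y": 0,"z": 0,"wx": 0,"wy": 0,"wz": 0},
    {"x": 0.09,"y": 0,"z": 0,"wx": 0,"wy": 0,"wz": 0},
    {"x": 0.11,"y": 0,"z": 0,"wx": 0,"wy": 0,"wz": 0},
    {"x": 0.12,"y": 0,"z": 0,"wx": 0,"wy": 0,"wz": 0},
    {"x": 0.127,"y": 0,"z": 0,"wx": 0,"wy": 0,"wz": 0},
    {"x": 0.13,"y": 0,"z": 0,"wx": 0,"wy": 0,"wz": 0},
    {"x": 0.13,"y": 0,"z": 0,"wx": 0,"wy": 0,"wz": 0}
  ]
}}

```text
clock: 8.7
position: [0.4638, -0.1754, 0.0326]
tool_rot: [-0.243, 1.569, 2.764]
force: [-0.3, 0.8, -0.3]
grip_width: 0.0104
```

```bash
python3 - <<'E'
from h import *
s=bot.observe(); print(s["force"],s["moment"])
rod("scene","s4",.03); rod("top","t4",.03)
plan([(.4643,-.1756,.030,-97.7)])
E
```

```text
[-0.2677911   0.78652653 -0.26981999] [-0.04187036 -0.00177376 -0.03666815]
scene 0.54 [321.9, 170.3] 285 az -7.52 elev -0.03 ends [ 0.4425 -0.1692  0.0528] [ 0.6522 -0.1968  0.0526] len 0.2116
top 0.85 [375.8, 192.4] 499 az -7.94 elev -0.74 ends [ 0.4935 -0.1769  0.0557] [ 0.6591 -0.2     0.0536] len 0.1673
pos [ 0.4638 -0.1754  0.0326] yaw y -97.7 w 0.0105 t 8.9
{'x': 0.0065, 'y': 0.0004, 'z': -0.0014, 'wx': 0.0, 'wy': 0.0003, 'wz': 0.0001}
```

Emit:
{"api": "servo_tool", "payload": {
  "targets": [
    {"x": 0.003,"y": 0,"z": -0.001,"wx": 0,"wy": 0,"wz": 0},
    {"x": 0.006,"y": 0,"z": -0.001,"wx": 0,"wy": 0,"wz": 0},
    {"x": 0.006,"y": 0,"z": -0.001,"wx": 0,"wy": 0,"wz": 0}
  ]
}}

```text
clock: 9.28
position: [0.4641, -0.1757, 0.0304]
tool_rot: [-0.063, 1.569, 2.944]
force: [-2.4, -1.3, 7.7]
grip_width: 0.0105
```

Emit:
{"api": "servo_tool", "payload": {
  "targets": [
    {"x": 0.001,"y": 0,"z": 0,"wx": 0,"wy": 0,"wz": 0},
    {"x": 0.002,"y": 0,"z": 0,"wx": 0,"wy": 0,"wz": 0},
    {"x": 0.002,"y": 0,"z": 0,"wx": 0,"wy": 0,"wz": 0}
  ]
}}

```text
clock: 9.65
position: [0.4642, -0.1761, 0.0299]
tool_rot: [0.231, 1.569, -3.046]
force: [-2.8, -2.0, 9.5]
grip_width: 0.0109
```

Contact is felt (9.5 N upward), so the rod is seated. I release and retreat upward.

Emit:
{"api": "servo_tool", "payload": {
  "targets": [
    {"x": 0,"y": 0,"z": 0,"wx": 0,"wy": 0,"wz": 0},
    {"x": 0,"y": 0,"z": 0,"wx": 0,"wy": 0,"wz": 0},
    {"x": 0,"y": 0,"z": 0,"wx": 0,"wy": 0,"wz": 0},
    {"x": 0,"y": 0,"z": 0,"wx": 0,"wy": 0,"wz": 0},
    {"x": 0,"y": 0,"z": 0,"wx": 0,"wy": 0,"wz": 0},
    {"x": -0.05,"y": 0,"z": 0,"wx": 0,"wy": 0,"wz": 0},
    {"x": -0.12,"y": 0,"z": 0,"wx": 0,"wy": 0,"wz": 0},
    {"x": -0.22,"y": 0,"z": 0,"wx": 0,"wy": 0,"wz": 0},
    {"x": -0.25,"y": 0,"z": 0,"wx": 0,"wy": 0,"wz": 0},
    {"x": -0.25,"y": 0,"z": 0,"wx": 0,"wy": 0,"wz": 0}
  ],
  "grip": 0.3
}}

```text
clock: 10.9
position: [0.4646, -0.1763, 0.1302]
tool_rot: [1.356, 1.57, -1.921]
force: [-0.7, 0.4, -0.8]
grip_width: 0.0555
```

```bash
python3 - <<'E'
from h import *
rod("scene","s5",.03); rod("top","t5",.03)
plan([(.5527,-.1876,.13,-97.7),(.5527,-.1876,.030,-97.7)])
E
```

```text
scene 0.96 [324.8, 171.5] 377 az -7.49 elev 0.15 ends [ 0.4424 -0.1706  0.0513] [ 0.6549 -0.1986  0.0519] len 0.2143
top 0.74 [377.0, 199.5] 633 az -8.08 elev -0.1 ends [ 0.4451 -0.1709  0.0533] [ 0.6583 -0.2011  0.053 ] len 0.2153
pos [ 0.4638 -0.1759  0.1288] yaw y -97.73 w 0.0556 t 11.1
{'x': -0.0036, 'y': -0.001, 'z': -0.2241, 'wx': -0.0001, 'wy': 0.0005, 'wz': -0.0}
{'x': 0.2464, 'y': -0.001, 'z': -0.2248, 'wx': -0.0001, 'wy': 0.0005, 'wz': -0.0}
```

View pics/s5.png

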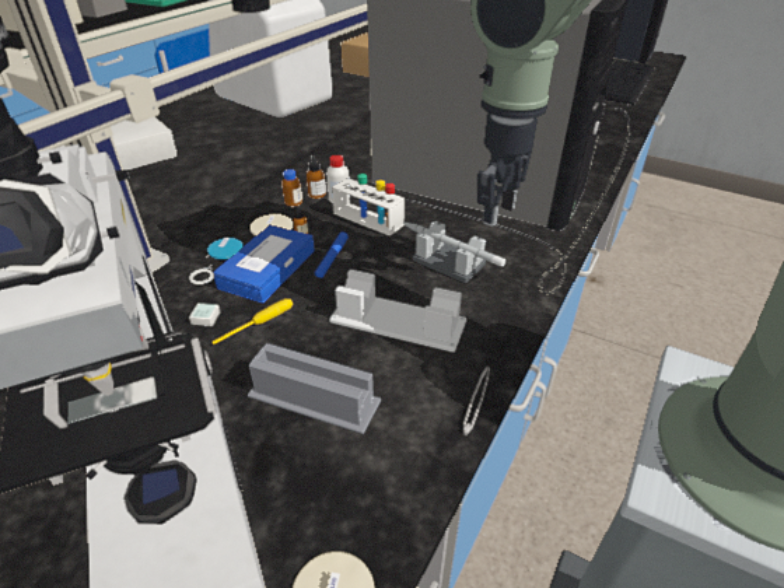

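The rod lies level in the V-blocks, from (408,228) to (503,260), and the gripper is clear. Next I take it by the middle.

Emit:
{"api": "servo_tool", "payload": {
  "targets": [
    {"x": 0,"y": -0.001,"z": -0.1,"wx": 0,"wy": 0,"wz": 0},
    {"x": 0,"y": -0.001,"z": -0.2,"wx": 0,"wy": 0,"wz": 0},
    {"x": 0,"y": -0.001,"z": -0.224,"wx": 0,"wy": 0,"wz": 0},
    {"x": 0.02,"y": -0.001,"z": -0.224,"wx": 0,"wy": 0,"wz": 0},
    {"x": 0.08,"y": -0.001,"z": -0.224,"wx": 0,"wy": 0,"wz": 0},
    {"x": 0.14,"y": -0.001,"z": -0.2245,"wx": 0,"wy": 0,"wz": 0},
    {"x": 0.2,"y": -0.001,"z": -0.2245,"wx": 0,"wy": 0,"wz": 0},
    {"x": 0.235,"y": -0.001,"z": -0.2245,"wx": 0,"wy": 0,"wz": 0},
    {"x": 0.247,"y": -0.001,"z": -0.2245,"wx": 0,"wy": 0,"wz": 0},
    {"x": 0.247,"y": -0.001,"z": -0.2245,"wx": 0,"wy": 0,"wz": 0},
    {"x": 0.247,"y": -0.001,"z": -0.2245,"wx": 0,"wy": 0,"wz": 0}
  ]
}}

```text
clock: 12.48
position: [0.5529, -0.1877, 0.0304]
tool_rot: [0.091, 1.569, 3.098]
force: [0.1, -0.1, -0.5]
grip_width: 0.0555
```

Emit:
{"api": "servo_tool", "payload": {
  "targets": [
    {"x": 0,"y": 0,"z": 0,"wx": 0,"wy": 0,"wz": 0},
    {"x": 0,"y": 0,"z": 0,"wx": 0,"wy": 0,"wz": 0},
    {"x": 0,"y": 0,"z": 0,"wx": 0,"wy": 0,"wz": 0},
    {"x": 0,"y": 0,"z": 0,"wx": 0,"wy": 0,"wz": 0},
    {"x": 0,"y": 0,"z": 0,"wx": 0,"wy": 0,"wz": 0},
    {"x": 0,"y": 0,"z": 0,"wx": 0,"wy": 0,"wz": 0},
    {"x": 0,"y": 0,"z": 0,"wx": 0,"wy": 0,"wz": 0},
    {"x": 0,"y": 0,"z": 0,"wx": 0,"wy": 0,"wz": 0}
  ],
  "grip": -1,
  "squeeze": 80
}}

```text
clock: 13.48
position: [0.5531, -0.1879, 0.0309]
tool_rot: [0.261, 1.569, -3.016]
force: [-0.8, -1.1, 6.7]
grip_width: 0.0114
```

Emit:
{"api": "servo_tool", "payload": {
  "targets": [
    {"x": -0.02,"y": 0,"z": 0,"wx": 0,"wy": 0,"wz": 0},
    {"x": -0.06,"y": 0,"z": 0,"wx": 0,"wy": 0,"wz": 0},
    {"x": -0.12,"y": 0,"z": 0,"wx": 0,"wy": 0,"wz": 0},
    {"x": -0.18,"y": 0,"z": 0,"wx": 0,"wy": 0,"wz": 0},
    {"x": -0.24,"y": 0,"z": 0,"wx": 0,"wy": 0,"wz": 0},
    {"x": -0.25,"y": 0,"z": 0,"wx": 0,"wy": 0,"wz": 0},
    {"x": -0.25,"y": 0,"z": 0,"wx": 0,"wy": 0,"wz": 0}
  ]
}}

```text
clock: 14.35
position: [0.5532, -0.1879, 0.1312]
tool_rot: [0.46, 1.57, -2.817]
force: [-1.0, -0.3, -0.2]
grip_width: 0.0112
```

```bash
python3 - <<'E'
from h import *
rod("scene","s6",.06); rod("top","t6",.06)
plan([(.5534,.0073,.13,-79.5),(.5534,.0073,.030,-79.5)])
E
```

```text
scene 0.87 [333.7, 137.7] 306 az -7.46 elev 0.0 ends [ 0.4433 -0.1699  0.1517] [ 0.6524 -0.1973  0.1517] len 0.2109
top 0.87 [387.4, 216.7] 695 az -7.63 elev -0.33 ends [ 0.4446 -0.1718  0.1531] [ 0.6601 -0.2007  0.1519] len 0.2174
pos [ 0.5529 -0.1877  0.1302] yaw y -97.74 w 0.0114 t 14.55
{'x': 0.0005, 'y': -0.4833, 'z': 0.0643, 'wx': -0.0507, 'wy': 0.0004, 'wz': 0.0}
{'x': 0.2505, 'y': -0.4834, 'z': 0.0636, 'wx': -0.0507, 'wy': 0.0004, 'wz': 0.0}
```

View pics/s6.png

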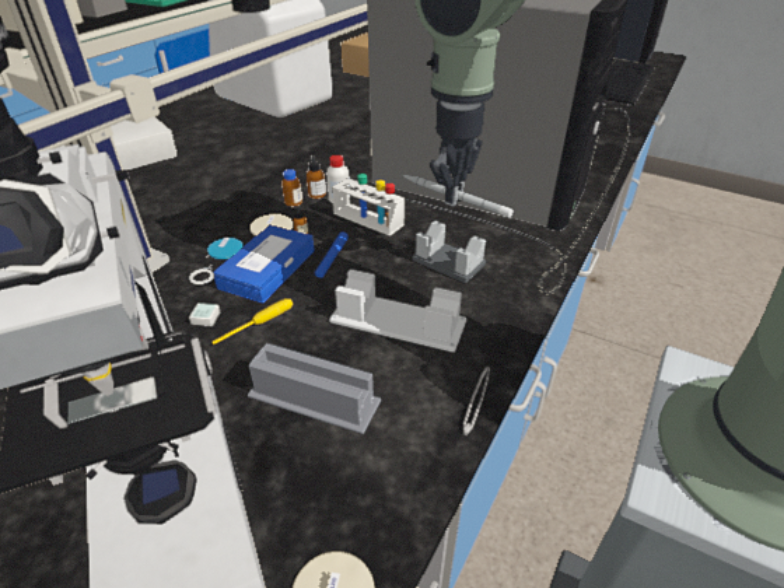

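The rod is lifted level from the middle, from (405,180) to (512,212), and is well centred on the grip. Next: the rest.

Emit:
{"api": "servo_tool", "payload": {
  "targets": [
    {"x": 0,"y": -0.06,"z": 0.01,"wx": -0.005,"wy": 0,"wz": 0},
    {"x": 0,"y": -0.16,"z": 0.02,"wx": -0.015,"wy": 0,"wz": 0},
    {"x": 0,"y": -0.28,"z": 0.04,"wx": -0.03,"wy": 0,"wz": 0},
    {"x": 0,"y": -0.4,"z": 0.055,"wx": -0.045,"wy": 0,"wz": 0},
    {"x": 0,"y": -0.46,"z": 0.064,"wx": -0.051,"wy": 0,"wz": 0},
    {"x": 0,"y": -0.483,"z": 0.064,"wx": -0.051,"wy": 0,"wz": 0},
    {"x": 0,"y": -0.483,"z": 0.064,"wx": -0.051,"wy": 0,"wz": 0},
    {"x": 0.05,"y": -0.483,"z": 0.064,"wx": -0.051,"wy": 0,"wz": 0},
    {"x": 0.07,"y": -0.483,"z": 0.064,"wx": -0.051,"wy": 0,"wz": 0},
    {"x": 0.07,"y": -0.483,"z": 0.064,"wx": -0.051,"wy": 0,"wz": 0}
  ]
}}

```text
clock: 15.8
position: [0.5532, 0.0063, 0.1018]
tool_rot: [-0.128, 1.567, -3.086]
force: [-0.1, 0.0, -1.1]
grip_width: 0.0111
```

```bash
python3 - <<'E'
from h import *
rod("scene","s7",.085); rod("top","t7",.085)
plan([(.5534,.0073,.034,-79.5),(.5534,.0073,.030,-79.5)])
E
```

```text
scene 0.83 [293.3, 184.4] 476 az 10.48 elev -0.32 ends [ 0.4437 -0.0109  0.1227] [0.6554 0.0283 0.1215] len 0.2152
pos [0.5537 0.0069 0.1027] yaw y -79.4 w 0.0117 t 16.0
{'x': 0.1718, 'y': -0.001, 'z': 0.0003, 'wx': 0.0003, 'wy': 0.0003, 'wz': 0.0001}
{'x': 0.1818, 'y': -0.0009, 'z': 0.0002, 'wx': 0.0003, 'wy': 0.0003, 'wz': 0.0001}
```

View pics/t7.png

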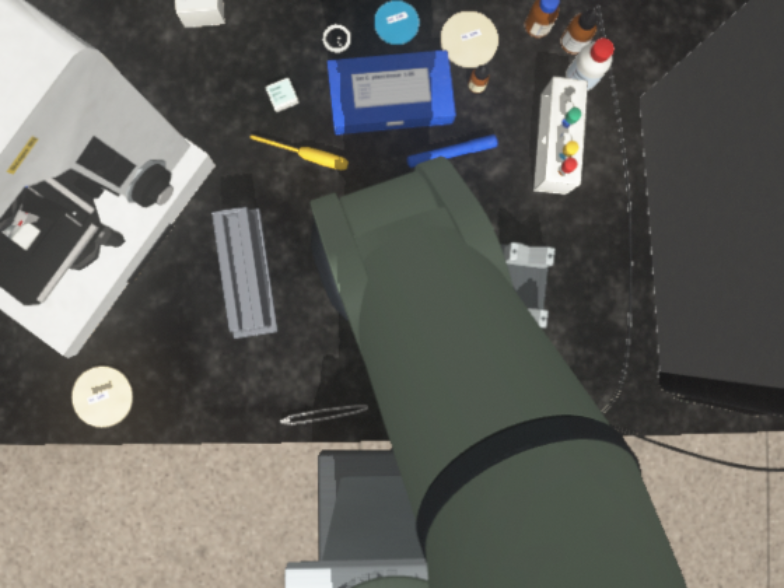

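The arm hides the rod from above here, but the scene camera confirms azimuth 10.5° and the position. I lower it gently.

Emit:
{"api": "servo_tool", "payload": {
  "targets": [
    {"x": 0.04,"y": -0.001,"z": 0,"wx": 0,"wy": 0,"wz": 0},
    {"x": 0.08,"y": -0.001,"z": 0,"wx": 0,"wy": 0,"wz": 0},
    {"x": 0.12,"y": -0.001,"z": 0,"wx": 0,"wy": 0,"wz": 0},
    {"x": 0.15,"y": -0.001,"z": 0,"wx": 0,"wy": 0,"wz": 0},
    {"x": 0.165,"y": -0.001,"z": 0,"wx": 0,"wy": 0,"wz": 0},
    {"x": 0.172,"y": -0.001,"z": 0,"wx": 0,"wy": 0,"wz": 0},
    {"x": 0.174,"y": -0.001,"z": 0,"wx": 0,"wy": 0,"wz": 0},
    {"x": 0.174,"y": -0.001,"z": 0,"wx": 0,"wy": 0,"wz": 0}
  ]
}}

```text
clock: 17.0
position: [0.5537, 0.0073, 0.0335]
tool_rot: [-0.243, 1.569, 3.084]
force: [-0.7, -1.1, -0.4]
grip_width: 0.0114
```

Emit:
{"api": "servo_tool", "payload": {
  "targets": [
    {"x": 0.002,"y": 0,"z": 0,"wx": 0,"wy": 0,"wz": 0},
    {"x": 0.004,"y": 0,"z": 0,"wx": 0,"wy": 0,"wz": 0},
    {"x": 0.005,"y": 0,"z": 0,"wx": 0,"wy": 0,"wz": 0},
    {"x": 0.005,"y": 0,"z": 0,"wx": 0,"wy": 0,"wz": 0}
  ]
}}

```text
clock: 17.5
position: [0.5538, 0.0075, 0.0316]
tool_rot: [-0.397, 1.57, 2.929]
force: [-0.1, 1.5, 4.4]
grip_width: 0.0114
```

Emit:
{"api": "servo_tool", "payload": {
  "targets": [
    {"x": 0.002,"y": 0,"z": 0,"wx": 0,"wy": 0,"wz": 0},
    {"x": 0.003,"y": 0,"z": 0,"wx": 0,"wy": 0,"wz": 0},
    {"x": 0.003,"y": 0,"z": 0,"wx": 0,"wy": 0,"wz": 0}
  ]
}}

```text
clock: 17.88
position: [0.5539, 0.008, 0.031]
tool_rot: [-0.777, 1.57, 2.551]
force: [-5.1, 2.5, 16.5]
grip_width: 0.0117
```

Seated (16.5 N upward). I release, rise, and move back out of the camera's way.

Emit:
{"api": "servo_tool", "payload": {
  "targets": [
    {"x": 0,"y": 0,"z": 0,"wx": 0,"wy": 0,"wz": 0},
    {"x": 0,"y": 0,"z": 0,"wx": 0,"wy": 0,"wz": 0},
    {"x": 0,"y": 0,"z": 0,"wx": 0,"wy": 0,"wz": 0},
    {"x": 0,"y": 0,"z": 0,"wx": 0,"wy": 0,"wz": 0},
    {"x": 0,"y": 0,"z": 0,"wx": 0,"wy": 0,"wz": 0},
    {"x": -0.05,"y": 0,"z": 0,"wx": 0,"wy": 0,"wz": 0},
    {"x": -0.12,"y": 0,"z": 0,"wx": 0,"wy": 0,"wz": 0},
    {"x": -0.22,"y": 0,"z": 0,"wx": 0,"wy": 0,"wz": 0},
    {"x": -0.32,"y": 0,"z": 0,"wx": 0,"wy": 0,"wz": 0},
    {"x": -0.35,"y": 0.12,"z": 0.05,"wx": 0,"wy": 0,"wz": 0},
    {"x": -0.35,"y": 0.24,"z": 0.1,"wx": 0,"wy": 0,"wz": 0},
    {"x": -0.35,"y": 0.36,"z": 0.15,"wx": 0,"wy": 0,"wz": 0}
  ],
  "grip": 0.3
}}

```text
clock: 19.38
position: [0.5211, -0.1462, 0.1713]
tool_rot: [-1.041, 1.57, 2.286]
force: [1.6, 0.1, -1.5]
grip_width: 0.0555
```

Emit:
{"api": "servo_tool", "payload": {
  "targets": [
    {"x": 0,"y": 0.08,"z": 0,"wx": 0,"wy": 0,"wz": 0},
    {"x": 0,"y": 0.14,"z": 0,"wx": 0,"wy": 0,"wz": 0},
    {"x": 0,"y": 0.14,"z": 0,"wx": 0,"wy": 0,"wz": 0},
    {"x": 0,"y": 0.14,"z": 0,"wx": 0,"wy": 0,"wz": 0}
  ]
}}

```text
clock: 19.88
position: [0.5314, -0.2005, 0.1712]
tool_rot: [-1.199, 1.57, 2.128]
force: [0.4, -0.5, 0.1]
grip_width: 0.0553
```

```bash
python3 - <<'E'
from h import *
rod("scene","s8",.04); rod("top","t8",.04)
a=cv2.imread("pics/s8.png")[220:420,300:520]; b=cv2.imread("pics/t8.png")[180:400,300:480]
cv2.imwrite("pics/f.png",np.hstack([cv2.resize(a,(400,400)),cv2.resize(b,(330,400))]))
s=bot.observe(); print(s["clock"],s["position"],s["force"])
E
```

```text
scene 0.82 [286.2, 211.6] 416 az 10.5 elev 0.01 ends [ 0.4442 -0.0099  0.052 ] [0.6424 0.0268 0.0521] len 0.2016
top 0.96 [278.6, 210.0] 758 az 10.53 elev -0.15 ends [ 0.4449 -0.0131  0.0536] [0.6581 0.0265 0.053 ] len 0.2168
20.075 [ 0.53156867 -0.20050936  0.17137499] [ 0.26122376 -0.14352151  0.45443743]
```

View pics/f.png

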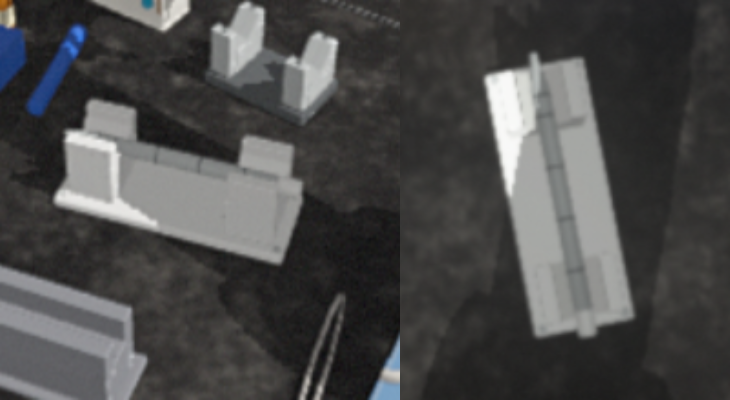

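The rod lies level in both saddles, with its tip at (535,60) and its cap at (585,330), sticking out about equally. The gripper is clear, so I hand in.

```bash
python3 -c "
from workcell import bot
bot.job_done(); print('ok')"
```

```text
the job is handed in; nothing more can be done
ok
```

I lifted the rod out of the trough by its capped end, lowered it into the V-block groove and let go. I then took it by the middle and lowered it into the white rest. I handed the job in at about 20 s on the robot clock; the limit is 56 s.

**V-blocks:** after release the rod lay level and centred on the V-blocks to about 1–2 mm. I felt seating contact of about 10 N before letting go.

**Rest:** the last check put the rod at 10.5°, matching the rest's direction, and level. The visible ends were centred within about 2 mm of the seat. I felt seating contact of about 17 N, and the gripper was well clear with no force showing at hand-in.

**What disagreed or failed:**
- The gripper read about 11 mm when closed on the 14 mm rod.
- The scene camera saw only about 200 mm of the rod in the rest, because a saddle hid part of it.
- The first move call was refused for missing row keys, so nothing moved.

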